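# Dispense one bobbin and slide it to its spot

## Robot

A 6-joint arm with a two-finger parallel gripper is mounted at the origin on the work surface. World frame = base frame: x ahead of the robot, y to its left, z up, the work surface at z = 0. Lengths are in m, angles in rad, forces in N, time in s.
With the tool pointing down it reaches from about 0.375 to 0.9 m from the base axis. Payload 3.1 kg.
Tool frame: the origin (TCP) lies between the finger pads; the fingertips stand robot.tip_extent ahead of it and the grasp point (between the pads) lies 3 mm ahead of it (robot.tip_extent is the distance from the TCP to the fingertips, in m); z points along the fingers, x is the direction in which the jaws open and shut, and the axes are right-handed (so a half turn about z gives the same grasp; the last joint's range is limited). The gripper opens to 87 mm and grips with 3 to 60 N. Pads are 19 mm wide; open, the fingers measure 117 mm over their backs; the gripper's body (75 mm by 190 mm) begins 51 mm behind the grasp point.
Start: joints at [0.944, 0.527, 1.433, -0, 1.181, -0.178], TCP at [0.271, 0.563, 0.245] pointing down, gripper open.
Joint ranges: [-3.08, 3.08], [-0.75, 2.2], [0.22, 2.44], [-1.43, 4.57], [0, 2.65], [-2.85, 2.85]. Speed limits (rad/s): [2.79, 2.79, 3.14, 3.14, 3.14, 3.14].

## Interface

Orientations are given as a unit quaternion [x, y, z, w].
In Python, from rig import robot, cams gives the robot as it stands.
- The arm moves only by the tool carry_out, never from a script. Its argument "steps" is a list of rows, each a list of 3 entries, a list of its own where there are three numbers: the shift along the world's x, y, z in cm, then the turn about the world's z in degrees, then the closure, from 0 (fully open) to 1 (shut). In form: [[[dx, dy, dz], spin, fingers], ...]. A call has 1 to 10 rows; each row shifts and turns the pose as measured when the row begins; what a row does not reach is not made up. A row lasts 1/10 s, in which the tool goes at most 50 mm and 8.59 degrees, less where a joint would pass 70% of its speed; a pose out of reach is approached as far as the arm can. A call with a gripper value outside its range is refused whole. The fingers move at their own pace and stop on an object; "squeeze" is the grip in N (left out, the last holds). Time passes only in rows, so rows that do not move let the fingers close. It gives the time, the measured TCP pose, the force and the opening at its end, in the units of the state.
- robot.get_obs(): the state, without advancing time (a new reading comes with each control period).
- cams.camera(name): name is "side" or "top"; returns a dict with "pixels" (480x640x3 uint8, red, green, blue), "fx", "fy", "cx", "cy" (pixels), "eye" and "rotation" of the camera in the world. Camera axes: x right, y up, looking along -z (the intrinsics and any distortion apply to the point x, -y, -z); pixel columns grow to the right and rows downward; lengths in m; the calibration is good to about 2 mm. A picture is of the moment at which its call begins. There is no depth.
- robot.hand_in(): hands the job in, once; it reports no verdict.
The state is a dict: "time": time; "q": joint angles; "joint_velocities": joint speeds; "joint_torque": joint torques, N m; "position": TCP position; "tool_rot": TCP orientation; "ft_force": force on the tool from outside, world axes, zero at the start; "moment": the same for the moment, N m; "grip_width": finger opening in m.
Only numpy, scipy, OpenCV 4.12 (cv2) and the standard library are available. Lean on these libraries where they do the work, as an engineer would, in place of code of your own. Each camera call takes 0.05 s, during which the arm holds its last target. There are 200 camera calls.

## Task

Press the orange plunger of the bobbin dispenser all the way down once and let it come back up, so that a single red bobbin comes out of the outlet onto the table. Then, with the fingertips, push that bobbin along the tabletop until it lies wholly on the white round spot. Do not lift or carry the bobbin, let no second bobbin out, and leave the other things on the table where they are.

Things in the scene. Friction and masses are not known exactly. Their poses are not given: they have to be found in the camera images.
- dispenser: Bobbin dispenser fixed to the table. Origin on the tabletop under the axis of its clear closed magazine (39 mm wide, 56 high, x = -20 to 17 mm) that holds four stacked red bobbins. Its x axis runs from the magazine back along the white housing (x = 17 to 127 mm, 52 mm wide, 56 high, on a 3 mm base plate 85 mm wide); z is up.
- outlet (a point): Middle of the outlet at table height: the 14 mm high gap under the magazine's front wall, 20 mm in front of the dispenser's origin. A bobbin comes out here towards the dispenser's -x, straight onto the tabletop with no step. After a full, calm press its centre lies 55 to 70 mm in front of the dispenser's origin. A quick press shoots it further. Every new full press brings out another.
- plunger (a joint): Travel of the plunger, straight down: 0 = up, 0.020 m = down on its stop. It takes about 2 to 5 N over the whole way and springs back when released. It drives a flat steel blade forward at 3 times its travel, which pushes out the lowest bobbin and draws back as the plunger rises; then the next one drops into place.
- plunger_top (a point): Centre of the top face of the orange plunger cap (40 mm diameter, 12 mm thick, on the housing 72 mm behind the dispenser's origin). When up it is 95 mm above the table. It moves with the plunger.
- bobbin_center (a point): Centre of the lowest red bobbin of the stack, the one that is dispensed: a flat disc 30 mm in diameter and 12 mm high, about 12 g, red flanges, white thread, black dot in the middle. The centre is 6 mm above the table when it lies flat.
- next_bobbin_center (a point): Centre of the second bobbin of the stack (same shape), which must stay in the magazine.
- white_spot: White round flat spot on the table, 90 mm in diameter, under 1 mm thick and flush to things sliding over it; the goal. Origin at its centre. It lies in front of the dispenser on one side, about 130 mm to the side of its centre line; it may be either side.
- yellow_spot: Yellow round flat spot of the same size on the other side; not the goal.
- purple_cone: Loose cone of purple thread standing beside the dispenser's housing, 56 mm base diameter, 97 mm high. Origin at its underside. Leave alone.
- blue_cone: Loose cone of blue thread, same size, standing on the other side of the housing. Leave alone.
- tape_roll: Loose brown roll of tape lying flat, 72 mm in diameter, 24 mm high. Origin at its underside. Leave alone.
- used_bobbin: Loose blue bobbin with black thread lying flat, 30 mm in diameter, 12 mm high. Origin at its underside. Leave alone.
- hoop: Loose wooden embroidery hoop lying flat, 110 mm in diameter, 12 mm high. Origin at its underside. Leave alone.
- screwdriver: Loose screwdriver lying on the table, 160 mm long. Leave alone.
- spray_can: Loose spray can with red label, 58 mm in diameter, 170 mm high, standing. Origin at its underside. Leave alone.
Mind the look-alikes: they are no part of the job. There is more than one size of the dispenser; the one meant has the size given above.

How it is judged:
On the way, in this order (a step that is already met when the one before it is completed fails the run):
1. the plunger is pressed fully down (at least 17.5 of its 20 mm) (value of joint plunger above 0.0175 m).
2. the plunger is up again, one bobbin has come out onto the table and is not yet on the white spot (value of joint plunger below 0.004 m and x of bobbin_center in the frame of dispenser below -0.04 m and horizontal distance between bobbin_center and white_spot above 0.035 m), for 0.1 s.
At the end, for the whole second after the job is handed in: The dispensed bobbin lies flat and at rest wholly on the white spot (its centre within 31 mm of the spot's centre), the plunger is up (within 4 mm), and the next bobbin is still in the magazine (horizontal distance between bobbin_center and white_spot below 0.031 m and height (world z) of bobbin_center below 0.009 m and linear speed of bobbin below 0.01 m/s and value of joint plunger below 0.004 m and not (x of next_bobbin_center in the frame of dispenser below -0.012 m)); the robot touches nothing.
It fails at once if the bobbin is lifted (its centre more than 20 mm above the table) (height (world z) of bobbin_center above 0.02 m).
It fails at once if a second bobbin starts to come out (more than 12 mm forward of the magazine's axis) (x of next_bobbin_center in the frame of dispenser below -0.012 m).
It fails at once if one of the other loose things on the table is moved more than 15 mm (distance of any of purple_cone, blue_cone, tape_roll, used_bobbin, hoop, screwdriver, spray_can from where it was at the start of the episode above 0.015 m).
It also fails if it takes over 45 s, if anything falls off the work surface, if the arm or the gripper's body presses on something with over 40 N, if the wrist force passes 120 N, or if a joint passes its speed limit or range.

## Working session

There is one attempt and no reset: what is moved stays moved. The work goes in short steps, Python scripts to look and compute and a tool call to move; the robot and the scene stay as the last step left them, time stands still between calls to the robot, and variables do not carry over. Pictures are saved under pics/ and viewed, about 8 in all and at most 12, crops included, and the job is handed in when it is done.

Besides the shell and the picture viewer there is one more tool, called after "Emit:" as name(argument=value, ...) on one line, values as JSON. carry_out: Moves the arm, as the interface text tells. Its arguments: {"type":"object","properties":{"steps":{"type":"array"},"squeeze":{"type":"number"}},"required":["steps"]}

```bash
mkdir -p pics; ls; cat > h.py <<'E'
import numpy as np, cv2
from rig import robot, cams
def snap(n, f):
    c=cams.camera(n); np.savez('last_'+n+'.npz',**{k:np.array(v) for k,v in c.items()})
    cv2.imwrite('pics/'+f, c['pixels'][:,:,::-1]); return c
def ray(c,u,v):
    d=np.array([(u-c['cx'])/c['fx'],-(v-c['cy'])/c['fy'],-1.0]); return np.array(c['rotation'])@d
def onz(c,u,v,z):
    d=ray(c,u,v); e=np.array(c['eye']); return e+d*(z-e[2])/d[2]
def proj(c,p):
    q=np.array(c['rotation']).T@(np.array(p)-c['eye']); return c['cx']-c['fx']*q[0]/q[2], c['cy']+c['fy']*q[1]/q[2]
E
python3 - <<'E'
from h import *
a=snap('top','t0.png'); b=snap('side','s0.png')
for c in (a,b): print({k:v for k,v in c.items() if k!='pixels'})
print(robot.tip_extent, robot.get_obs())
E
```

```text
pics
{'fx': 485.43167005169175, 'fy': 485.43167005169175, 'cx': 321.489878216033, 'cy': 233.66303172731958, 'eye': array([3.19908819e-01, 6.85331756e-04, 1.27617103e+00]), 'rotation': array([ 0.04739558, -0.05854634, -0.69739616,  0.71271634])}
{'fx': 558.8439519570194, 'fy': 558.8439519570194, 'cx': 317.2198645256467, 'cy': 234.03199598895773, 'eye': array([ 0.40181899, -0.97574467,  0.76910961]), 'rotation': array([ 0.46548079, -0.02522302, -0.03746813,  0.88390473])}
0.022 {'time': 0.1, 'q': array([ 9.43498395e-01,  5.28404219e-01,  1.43377115e+00, -2.31225446e-05,
        1.18141540e+00, -1.78470542e-01]), 'joint_velocities': array([ 0.00027374, -0.00275   , -0.00039206, -0.00034971, -0.00023476,
       -0.00011586]), 'joint_torque': array([-4.56544312e-04, -4.40984988e+01, -1.77150464e+01,  6.35049236e-02,
        5.34048560e-02, -1.58644468e-05]), 'position': array([0.27078487, 0.56260434, 0.24365136]), 'tool_rot': array([ 8.46729001e-01,  5.32023496e-01, -9.22864031e-04,  3.82820795e-04]), 'ft_force': array([ 0.17921852, -0.1097584 ,  0.36895757]), 'moment': array([ 0.00523183,  0.02938453, -0.05666212]), 'grip_width': 0.08722655664197423}
```

View pics/t0.png

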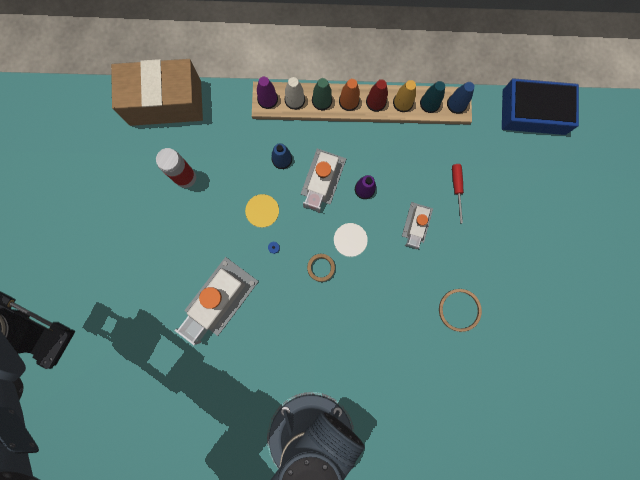

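View pics/s0.png

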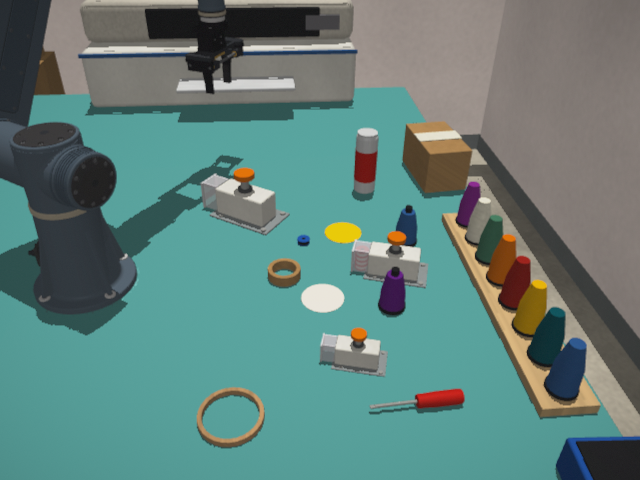

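```bash
sed -i "s/np.array(c\['rotation'\])/R.from_quat(c['rotation']).as_matrix()/g; 1a from scipy.spatial.transform import Rotation as R" h.py; cat h.py | tail -12
```

```text
import numpy as np, cv2
from scipy.spatial.transform import Rotation as R
from rig import robot, cams
def snap(n, f):
    c=cams.camera(n); np.savez('last_'+n+'.npz',**{k:np.array(v) for k,v in c.items()})
    cv2.imwrite('pics/'+f, c['pixels'][:,:,::-1]); return c
def ray(c,u,v):
    d=np.array([(u-c['cx'])/c['fx'],-(v-c['cy'])/c['fy'],-1.0]); return R.from_quat(c['rotation']).as_matrix()@d
def onz(c,u,v,z):
    d=ray(c,u,v); e=np.array(c['eye']); return e+d*(z-e[2])/d[2]
def proj(c,p):
    q=R.from_quat(c['rotation']).as_matrix().T@(np.array(p)-c['eye']); return c['cx']-c['fx']*q[0]/q[2], c['cy']+c['fy']*q[1]/q[2]
```

Top view: the middle dispenser (cap at 323,170, magazine ~315,198) stands between the two cones and is the middle size. The white spot is at (351,240), yellow at (262,211), and the tape roll at (321,268). In the side view the cap is at (397,239).

```bash
cat > m.py <<'E'
from h import *
def blob(c,lo,hi,roi):
    x0,y0,x1,y1=roi; h=cv2.cvtColor(c['pixels'],cv2.COLOR_RGB2HSV)[y0:y1,x0:x1]
    m=cv2.inRange(h,lo,hi); n,l,s,ce=cv2.connectedComponentsWithStats(m)
    i=1+np.argmax(s[1:,4]); k=cv2.findContours((l==i).astype(np.uint8),0,1)[0][0]
    (u,v),(w,hh),a=cv2.fitEllipse(k)
    return u+x0,v+y0,w,hh,s[i,4]
E
cat > m1.py <<'E'
from m import *
t=dict(np.load('last_top.npz'));s=dict(np.load('last_side.npz'))
Z={}
for nm,lo,hi,rt,rs,z in [('cap',(5,150,120),(16,255,255),(310,155,340,185),(382,228,412,250),.095),
  ('white',(0,0,170),(40,40,255),(328,218,376,262),(298,280,350,315),0),
  ('yellow',(20,120,120),(30,255,255),(240,190,285,232),(320,220,365,246),0),
  ('purple',(125,60,20),(165,255,255),(350,170,382,202),(376,262,410,315),.05),
  ('blue',(100,100,20),(124,255,255),(265,138,298,172),(392,200,420,250),.05),
  ('tape',(5,60,60),(20,255,255),(300,248,342,288),(264,255,305,290),.02)]:
    for n,c,r in (('t',t,rt),('s',s,rs)):
        b=blob(c,lo,hi,r); p=onz(c,b[0],b[1],z); Z[nm+n]=p; print(nm,n,np.round(b,1),np.round(p,4), 'size', np.round(np.linalg.norm(c['eye']-p)*np.array(b[2:4])/c['fx'],3))
cv2.imwrite('pics/c.png',np.hstack([cv2.resize(t['pixels'][130:280,250:390,::-1],None,fx=2.8,fy=2.8,interpolation=2),cv2.resize(s['pixels'][215:325,290:435,::-1],(370,420),interpolation=2)]))
E
python3 m1.py
```

```text
cap t [323.  168.9  13.7  14.6 176. ] [ 0.6631 -0.0165  0.095 ] size [0.035 0.037]
cap s [396.6 237.4  13.   17.  192. ] [ 0.6633 -0.0221  0.095 ] size [0.028 0.036]
white t [350.2 239.3  32.1  32.5 864. ] [ 0.4995 -0.094   0.    ] size [0.085 0.087]
white s [322.3 297.8  26.6  41.7 919. ] [ 0.4994 -0.0942  0.    ] size [0.056 0.087]
yellow t [261.7 210.4  31.5  32.5 850. ] [0.5722 0.1434 0.    ] size [0.085 0.088]
yellow s [342.5 232.3  19.5  35.4 582. ] [0.5723 0.1439 0.    ] size [0.048 0.087]
purple t [365.4 186.6  18.5  22.5 325. ] [ 0.6316 -0.1284  0.05  ] size [0.049 0.059]
purple s [392.4 293.   24.8  43.7 861. ] [ 0.6327 -0.148   0.05  ] size [0.05  0.088]
blue t [280.8 155.4  18.   23.6 326. ] [0.7099 0.0938 0.05  ] size [0.048 0.063]
blue s [407.2 225.7  19.   34.4 490. ] [0.7154 0.0869 0.05  ] size [0.045 0.081]
tape t [320.7 267.2  26.2  26.7 272. ] [ 0.4222 -0.017   0.02  ] size [0.068 0.069]
tape s [283.7 271.9  26.9  32.7 621. ] [ 0.4221 -0.0263  0.02  ] size [0.058 0.071]
```

View pics/c.png

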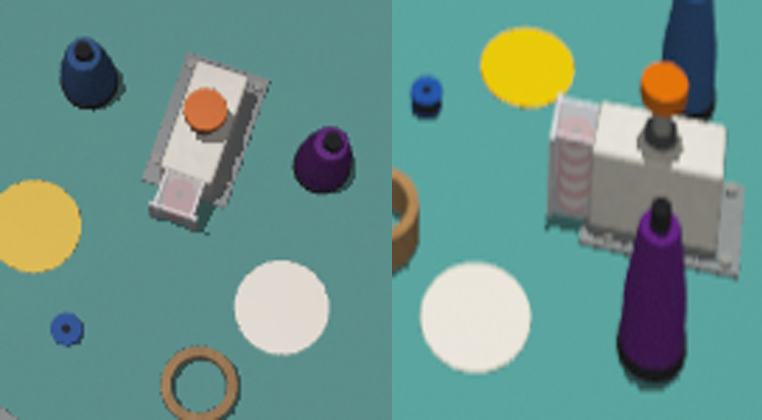

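```bash
python3 - <<'E'
from m import *
t=dict(np.load('last_top.npz'))
x0,y0,x1,y1=295,140,350,215
h=cv2.cvtColor(t['pixels'],cv2.COLOR_RGB2HSV)[y0:y1,x0:x1]
m=cv2.inRange(h,(0,0,195),(60,40,255))
n,l,s,_=cv2.connectedComponentsWithStats(m); i=1+np.argmax(s[1:,4]); print(s[i])
m=(l==i).astype(np.uint8)
k=cv2.convexHull(cv2.findContours(m,0,1)[0][0])[:,0]+[x0,y0]
P=np.array([onz(t,u,v,.056)[:2] for u,v in k],np.float32)
r=cv2.minAreaRect(P); print(r, np.round(cv2.boxPoints(r),4).tolist())
for p in ((314.3,198.9),): print(onz(t,*p,.056))
cv2.imwrite('pics/mask.png',m*255)
cap=np.array([.6631,-.0168])
for a in (-15,-17,-19,-21):
    e=np.array([np.cos(np.radians(a)),np.sin(np.radians(a))]); nrm=np.array([-e[1],e[0]]); o=cap-.072*e
    w=np.array([.4995,-.094])-o; y=np.array([.5722,.1437])-o; print(a,o,w@e,w@nrm,y@e,y@nrm)
    Q=(P-o); print((Q@e).min(),(Q@e).max(),(Q@nrm).min(),(Q@nrm).max())
E
```

```text
[ 13  30  21  26 281]
((0.6356636881828308, -0.006601840257644653), (0.047157637774944305, 0.059470389038324356), 72.23187255859375) [[0.6001999974250793, -0.019999999552965164], [0.6567999720573425, -0.038100000470876694], [0.6711999773979187, 0.006800000090152025], [0.6144999861717224, 0.024900000542402267]]
[0.59438528 0.00360021 0.056     ]
-15 [0.59355334 0.00183497] -0.066044634898977 -0.11691226956828847 -0.05734311434863087 0.13150444391957633
0.01392833093650326 0.07366448928980446 -0.02098216670626233 0.027054486834651326
-17 [0.59424606 0.00425076] -0.06188036247095738 -0.12165873805298609 -0.06185376092503919 0.1269103253727704
0.013262004105903872 0.07282008618188587 -0.02181900342301278 0.025516823338730007
-19 [0.59502266 0.00664091] -0.05755297744395575 -0.1262569841054581 -0.06620132731235152 0.12216158614353481
0.012667240475406865 0.07197468392527934 -0.02290611531342995 0.024795801891890356
-21 [0.59588221 0.00900249] -0.053067752070045035 -0.1307014054711951 -0.0703805166706163 0.1172640118391331
0.012144764672879572 0.07112931251241018 -0.024168146743565357 0.024573192582730552
```

Emit:
carry_out(steps=[[[2.6,-3.9,0],-8,1],[[2.6,-3.9,0],-8,1],[[2.6,-3.9,0],-8,1],[[2.6,-3.9,0],-8,1],[[2.6,-3.9,0],-8,1],[[2.6,-3.9,0],-8,1],[[2.6,-3.9,0],-8,1],[[2.6,-3.9,0],-8,1],[[2.6,-3.9,0],-8,1],[[2.6,-3.9,0],-8,1]])

```text
time: 1.1
position: [0.5317, 0.1621, 0.2398]
tool_rot: [0.987, -0.158, -0.003, -0.001]
ft_force: [1.0, 0.2, 0.0]
grip_width: 0.015
```

Emit:
carry_out(steps=[[[2.6,-3.6,0],0,1],[[2.6,-3.6,-1],0,1],[[2.6,-3.6,-1.5],0,1],[[2.6,-3.6,-2],0,1],[[2.6,-3.4,-2],0,1],[[0,0,-2],0,1],[[0,0,-1.2],0,1],[[0,0,0],0,1]])

```text
time: 1.9
position: [0.6684, -0.032, 0.1367]
tool_rot: [0.986, -0.165, -0.002, -0.001]
ft_force: [-1.0, 0.1, 1.0]
grip_width: 0.0006
```

```bash
python3 - <<'E'
from h import *
t=snap('top','t1.png'); s=snap('side','s1.png'); o=robot.get_obs()
p=o['position']; print(p,o['grip_width'],o['ft_force'])
for c in (t,s): print(proj(c,p-[0,0,.022]))
cv2.imwrite('pics/c1.png',np.hstack([cv2.resize(t['pixels'][130:280,250:390,::-1],None,fx=2.8,fy=2.8,interpolation=2),cv2.resize(s['pixels'][180:285,330:455,::-1],(408,420)[::1],interpolation=2)]))
E
```

```text
[ 0.66908764 -0.03119714  0.13876486] 0.0003525627105182141 [-0.15275805  1.0996121  -0.07759089]
(np.float64(329.13818408765064), np.float64(164.2463734679307))
(np.float64(401.1771508818598), np.float64(231.16832970044095))
```

View pics/c1.png

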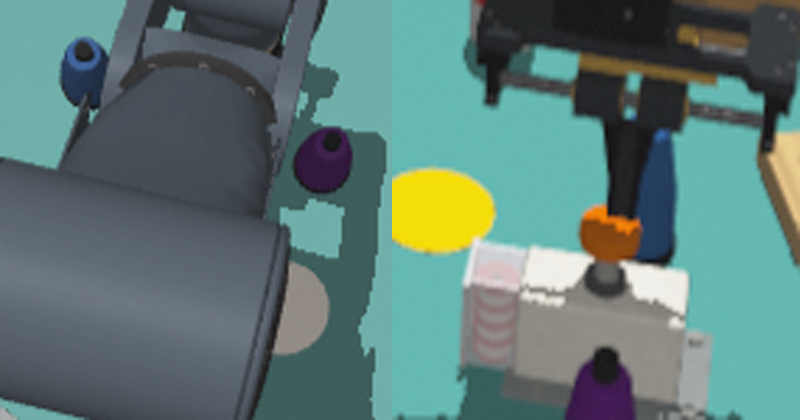

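Emit:
carry_out(steps=[[[-0.6,1.4,0],0,1],[[0,0,0],0,1],[[0,0,-0.8],0,1],[[0,0,-0.6],0,1],[[0,0,0],0,1]])

```text
time: 2.5
position: [0.6633, -0.012, 0.1288]
tool_rot: [0.987, -0.162, 0.003, -0.001]
ft_force: [-0.3, -0.5, -0.1]
grip_width: 0.0005
```

Emit:
carry_out(steps=[[[0,-0.4,-0.3],0,1],[[0,0,-0.3],0,1],[[0,0,-0.3],0,1],[[0,0,-0.2],0,1],[[0,0,-0.2],0,1],[[0,0,-0.2],0,1]])

```text
time: 3.1
position: [0.6638, -0.017, 0.1136]
tool_rot: [0.987, -0.162, 0.003, -0.001]
ft_force: [-1.0, 0.1, 4.2]
grip_width: -0.0001
```

Contact (4 N); pressing on calmly.

Emit:
carry_out(steps=[[[0,0,-0.2],0,1],[[0,0,-0.2],0,1],[[0,0,-0.2],0,1],[[0,0,-0.2],0,1],[[0,0,-0.2],0,1],[[0,0,-0.2],0,1]])

```text
time: 3.7
position: [0.6638, -0.0169, 0.1028]
tool_rot: [0.987, -0.162, 0.004, -0.001]
ft_force: [-0.2, -0.4, 3.9]
grip_width: 0.0008
```

Emit:
carry_out(steps=[[[0,0,-0.2],0,1],[[0,0,-0.2],0,1],[[0,0,-0.2],0,1]])

```text
time: 4.0
position: [0.6639, -0.0169, 0.0972]
tool_rot: [0.987, -0.162, 0.004, -0.001]
ft_force: [-5.4, 0.1, 18.9]
grip_width: 0.0005
```

Emit:
carry_out(steps=[[[0,0,-0.05],0,1],[[0,0,0.3],0,1],[[0,0,0.3],0,1],[[0,0,0.3],0,1],[[0,0,0.4],0,1],[[0,0,0.5],0,1],[[0,0,0.6],0,1],[[0,0,1],0,1],[[0,0,2],0,1],[[0,0,2],0,1]])

```text
time: 5.0
position: [0.6619, -0.0169, 0.1705]
tool_rot: [0.987, -0.162, 0.0, -0.001]
ft_force: [0.4, -0.3, -0.6]
grip_width: 0.0005
```

Emit:
carry_out(steps=[[[-2,3,1],0,0.8],[[-2,4,0],0,0.8],[[-2,4,0],0,0.8],[[-2,3,0],0,0.8],[[0,0,0],0,0.8]])

```text
time: 5.5
position: [0.5837, 0.1244, 0.1894]
tool_rot: [0.986, -0.164, 0.008, -0.001]
ft_force: [0.7, -0.3, -0.5]
grip_width: 0.0171
```

```bash
python3 - <<'E'
from h import *
t=snap('top','t2.png'); s=snap('side','s2.png'); o=robot.get_obs()
p=o['position']; print(p,o['grip_width'],o['ft_force'])
print(proj(s,[.5356,.0245,.006]),proj(t,[.5356,.0245,.006]))
cv2.imwrite('pics/c2.png',np.hstack([cv2.resize(t['pixels'][130:280,250:390,::-1],None,fx=2.8,fy=2.8,interpolation=2),cv2.resize(s['pixels'][180:320,270:435,::-1],(408,420)[::1],interpolation=2)]))
E
```

```text
[0.58728339 0.121522   0.18973596] 0.017368247526133716 [0.28949554 0.48523944 1.17842537]
(np.float64(333.1838213331663), np.float64(260.4356526033481)) (np.float64(305.86972737034773), np.float64(224.5293678616762))
```

View pics/c2.png

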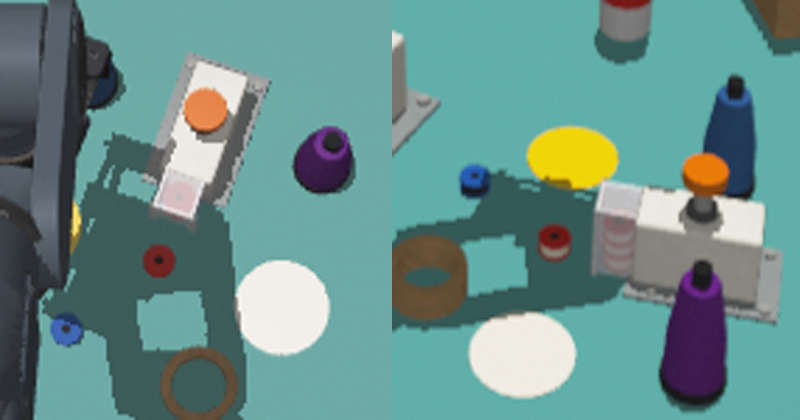

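The bobbin is out (top crop 159,261, i.e. px ≈307,223), the plunger is up, and nothing else has moved. I'll measure the bobbin next.

```bash
cat > b.py <<'E'
from m import *
def red(c,roi,z=.012):
    x0,y0,x1,y1=roi; h=cv2.cvtColor(c['pixels'],cv2.COLOR_RGB2HSV)[y0:y1,x0:x1]
    m=cv2.inRange(h,(0,150,50),(6,255,255))|cv2.inRange(h,(172,150,50),(180,255,255))
    n,l,s,_=cv2.connectedComponentsWithStats(m); i=1+np.argmax(s[1:,4])
    k=cv2.findContours((l==i).astype(np.uint8),0,1)[0][0]
    (u,v),r=cv2.minEnclosingCircle(k); u+=x0;v+=y0
    return (u,v,r,s[i,4]), onz(c,u,v,z)
def plan(b,W=np.array([.4995,-.094]),off=.023):
    d=W-b; L=np.linalg.norm(d); d/=L
    print('bobbin',b,'dist',L,'dir',d,'jaw angle',np.degrees(np.arctan2(d[1],d[0]))+90,'contact tcp',b-off*d,'final tcp',W-off*d)
    o=robot.get_obs(); x=R.from_quat(o['tool_rot']).as_matrix()[:,0]; print('tcp',o['position'],'jaw',np.degrees(np.arctan2(x[1],x[0])),o['grip_width'],o['ft_force'])
E
python3 - <<'E'
from b import *
t=dict(np.load('last_top.npz'));s=dict(np.load('last_side.npz'))
q,p=red(t,(295,210,320,235)); print(q,p)
print(red(s,(320,245,352,275)))
plan(p[:2])
E
```

```text
(306.3999996185303, 222.85000038146973, 5.411431312561035, np.int32(87)) [0.53911157 0.02310121 0.012     ]
((335.5, 258.5, 5.700977325439453, np.int32(70)), array([0.54057255, 0.02340889, 0.012     ]))
bobbin [0.53911157 0.02310121] dist 0.12361945395882806 dir [-0.32043153 -0.94727168] jaw angle -18.689023965470597 contact tcp [0.5464815  0.04488846] final tcp [ 0.50686993 -0.07221275]
tcp [0.58728339 0.121522   0.18973596] jaw -19.066555930782794 0.017368247526133716 [0.28949554 0.48523944 1.17842537]
```

Emit:
carry_out(steps=[[[-1.5,-2.4,-2],0,0.8],[[-1.6,-2.4,-2],0,0.8],[[0,0,-3],0,0.8],[[0,0,-3],0,0.8],[[0,0,-2],0,0.8],[[0,0,0],0,0.8]])

```text
time: 6.2
position: [0.5659, 0.0633, 0.0703]
tool_rot: [0.985, -0.169, 0.02, -0.001]
ft_force: [0.3, -0.6, -0.2]
grip_width: 0.0176
```

Emit:
carry_out(steps=[[[-0.9,1.0,0],0,0.8],[[0,0,0],0,0.8]])

```text
time: 6.4
position: [0.5583, 0.0719, 0.071]
tool_rot: [0.985, -0.171, 0.021, -0.001]
ft_force: [0.7, -0.5, 0.3]
grip_width: 0.0173
```

Emit:
carry_out(steps=[[[0,0,-2],0,0.8],[[0,0,-1.2],0,0.8],[[0,0,-0.7],0,0.8],[[0,0,0],0,0.8]])

```text
time: 6.8
position: [0.5622, 0.0724, 0.0356]
tool_rot: [0.985, -0.17, 0.027, -0.001]
ft_force: [0.6, -0.3, -0.2]
grip_width: 0.0173
```

Emit:
carry_out(steps=[[[-0.6,0,-0.8],0,0.8],[[0,0,0],0,0.8]])

```text
time: 7.0
position: [0.5564, 0.0725, 0.028]
tool_rot: [0.985, -0.17, 0.027, -0.001]
ft_force: [-0.5, -0.7, -0.2]
grip_width: 0.0177
```

```bash
python3 - <<'E'
from b import *
plan(np.array([.5391,.0231]))
E
```

```text
bobbin [0.5391 0.0231] dist 0.12361460269725418 dir [-0.3203505  -0.94729908] jaw angle -18.684123064699307 contact tcp [0.54646806 0.04488788] final tcp [ 0.50686806 -0.07221212]
tcp [0.55637857 0.07246096 0.02798666] jaw -19.582433680945694 0.017660265946636826 [-0.45231112 -0.72829463 -0.22250672]
```

Emit:
carry_out(steps=[[[-0.2,-0.6,0],0,0.8],[[-0.2,-0.6,0],0,0.8],[[-0.2,-0.6,0],0,0.8],[[-0.2,-0.6,0],0,0.8],[[-0.2,-0.6,0],0,0.8],[[-0.2,-0.6,0],0,0.8],[[-0.2,-0.6,0],0,0.8],[[-0.2,-0.6,0],0,0.8],[[-0.2,-0.6,0],0,0.8]])

```text
time: 7.9
position: [0.5377, 0.0135, 0.0292]
tool_rot: [0.985, -0.17, 0.029, -0.001]
ft_force: [-0.3, -0.4, -0.0]
grip_width: 0.0174
```

```bash
python3 - <<'E'
from b import *
s=snap('side','s3.png'); t=snap('top','t3.png'); plan(np.array([.5391,.0231]))
cv2.imwrite('pics/c3.png',np.hstack([cv2.resize(t['pixels'][130:280,250:390,::-1],None,fx=2.8,fy=2.8,interpolation=2),cv2.resize(s['pixels'][180:320,270:435,::-1],(408,420)[::1],interpolation=2)]))
E
```

```text
bobbin [0.5391 0.0231] dist 0.12361460269725418 dir [-0.3203505  -0.94729908] jaw angle -18.684123064699307 contact tcp [0.54646806 0.04488788] final tcp [ 0.50686806 -0.07221212]
tcp [0.53757491 0.01325886 0.02909947] jaw -19.655660791069582 0.017532143475174046 [0.18640352 0.53869251 0.21000425]
```

View pics/c3.png

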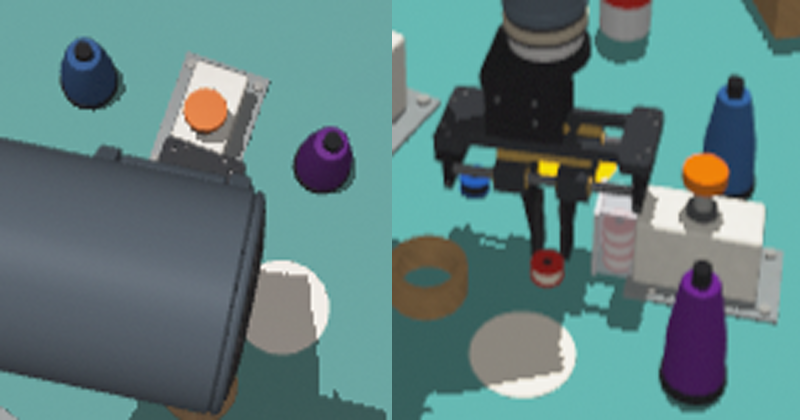

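The two fingertips cradle the bobbin (side crop 547,268), and the plunger is up. I'll check the cradle offset in the side view.

```bash
python3 - <<'E'
from b import *
s=dict(np.load('last_side.npz'))
q,p=red(s,(318,255,348,278)); print(q); plan(p[:2])
E
```

```text
(332.1666669845581, 267.0, 6.16676664352417, np.int32(78))
bobbin [ 0.52959383 -0.00702532] dist 0.09203387593799184 dir [-0.32698643 -0.94502903] jaw angle -19.085965689448656 contact tcp [0.53711452 0.01471035] final tcp [ 0.50702069 -0.07226433]
tcp [0.53757491 0.01325886 0.02909947] jaw -19.655660791069582 0.017532143475174046 [0.18640352 0.53869251 0.21000425]
```

Emit:
carry_out(steps=[[[-0.2,-0.6,0],0,0.8],[[-0.2,-0.6,0],0,0.8],[[-0.2,-0.6,0],0,0.8],[[-0.2,-0.6,0],0,0.8],[[-0.2,-0.6,0],0,0.8],[[-0.2,-0.6,0],0,0.8],[[-0.2,-0.6,0],0,0.8],[[-0.2,-0.6,0],0,0.8],[[-0.2,-0.6,0],0,0.8]])

```text
time: 8.9
position: [0.5184, -0.0447, 0.0292]
tool_rot: [0.985, -0.17, 0.029, -0.001]
ft_force: [0.2, 0.5, -0.3]
grip_width: 0.0175
```

Emit:
carry_out(steps=[[[-0.2,-0.6,0],0,0.8],[[-0.2,-0.6,0],0,0.8],[[-0.2,-0.6,0],0,0.8],[[-0.1,-0.3,0],0,0.8],[[-0.1,-0.2,0],0,0.8],[[0,0,0],0,0.8]])

```text
time: 9.5
position: [0.5095, -0.0708, 0.0292]
tool_rot: [0.985, -0.171, 0.029, -0.001]
ft_force: [0.6, 1.2, 0.5]
grip_width: 0.0177
```

```bash
python3 - <<'E'
from b import *
s=snap('side','s4.png')
q,p=red(s,(300,275,346,320)); print(q); plan(p[:2])
E
```

```text
(323.0, 292.5, 6.500100135803223, np.int32(91))
bobbin [ 0.50093358 -0.09140002] dist 0.002969016451567428 dir [-0.48284693 -0.87570477] jaw angle -28.871505391217497 contact tcp [ 0.51203906 -0.07125881] final tcp [ 0.51060548 -0.07385879]
tcp [ 0.50953156 -0.07064287  0.0291718 ] jaw -19.654449157314975 0.017268895429408137 [ 0.38981729 -0.05455161  0.38671688]
```

Within 3 mm of the centre. Next I back off along the push line, then lift and move clear.

Emit:
carry_out(steps=[[[0.2,0.6,0],0,0.8],[[0.4,1.2,0],0,0.8],[[0.4,1.2,0],0,0.8],[[0,0,2],0,0.8],[[0,0,3],0,0.8],[[0,0,4],0,0.8],[[0,0,4],0,0.8],[[0,0,0],0,0.8]])

```text
time: 10.35
position: [0.52, -0.0308, 0.1621]
tool_rot: [0.985, -0.168, 0.027, -0.002]
ft_force: [-0.2, 0.4, 0.1]
grip_width: 0.0174
```

Emit:
carry_out(steps=[[[0,4,0],0,0.8],[[0,4,0],0,0.8],[[0,4,0],0,0.8],[[0,3,0],0,0.8],[[0,0,0],0,0.8],[[0,0,0],0,0.8]])

```text
time: 10.95
position: [0.519, 0.1289, 0.1611]
tool_rot: [0.986, -0.166, 0.028, -0.002]
ft_force: [0.1, -0.7, -0.6]
grip_width: 0.0173
```

```bash
python3 - <<'E'
from b import *
t=snap('top','t5.png'); s=snap('side','s5.png')
print(red(t,(330,220,374,262))); print(red(s,(300,275,346,320)))
print(robot.get_obs()['joint_velocities'].round(3),robot.get_obs()['position'])
cv2.imwrite('pics/c5.png',np.hstack([cv2.resize(t['pixels'][130:280,250:390,::-1],None,fx=2.8,fy=2.8,interpolation=2),cv2.resize(s['pixels'][180:320,270:435,::-1],(408,420)[::1],interpolation=2)]))
E
```

```text
((349.5, 238.25, 5.551001071929932, np.int32(88)), array([ 0.50063737, -0.09133759,  0.012     ]))
((323.0, 293.0, 6.324655532836914, np.int32(93)), array([ 0.50077706, -0.09298596,  0.012     ]))
[-0.027 -0.005 -0.006 -0.004 -0.     0.001] [0.51913305 0.12773217 0.16118762]
```

View pics/c5.png

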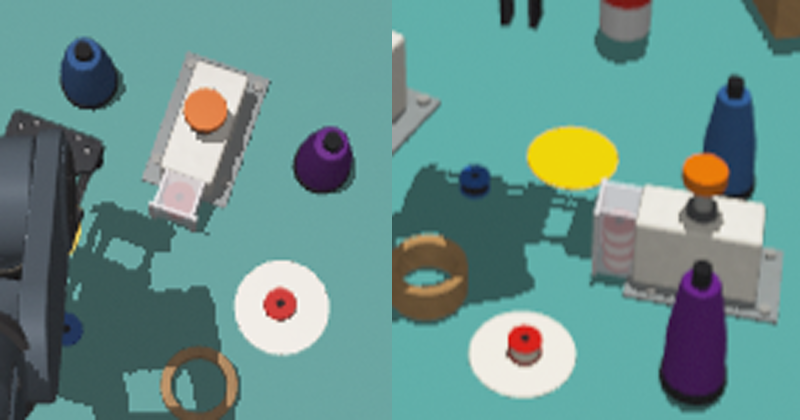

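The bobbin lies flat at the centre of the white spot (top crop 280,304). The plunger is up, three bobbins remain in the magazine, and the other things have not moved.

```bash
python3 -c "
from rig import robot
print(robot.hand_in())"
```

```text
the job is handed in; nothing more can be done
None
```

The job is handed in: one bobbin was dispensed and now lies flat on the white spot. I used about 11 of the 45 s.

- **Press:** I pressed the middle dispenser's plunger slowly with closed fingertips. It met its stop at about 19 N, with the fingertips about 20 mm below the cap's resting height. I then let it come back up, and one red bobbin lay about 56 mm in front of the dispenser's origin.
- **Push:** I pushed that bobbin along the table, cradled between two fingertips set 17 mm apart, then backed off, lifted and moved clear.
- **Last checks:** Both cameras put the bobbin within about 3 mm of the spot's centre and agree with each other to about 2 mm. In the last picture the plunger is up, three bobbins are in the magazine, and the cones, tape roll and used bobbin are where they were. The gripper touches nothing. I did not check the hoop, screwdriver and spray can again, but the arm never went near them.
- **Disagreement:** The moves often missed their commanded shifts by several millimetres, and at one stop by about 15 mm. The tool also picked up a tilt of about 3 degrees. I corrected the positions on the way and left the tilt. No check failed.

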